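# Press the tubes home in the dry-block heater and shut its cover

## Task

Run a fingertip along the row of tubes in the dry-block heater from one end of the row to the other (either end first), lightly pressing the coloured caps down one after another until every tube sits fully home in its well. Then push the clear cover over until it is fully shut, and take the hand away. Do not pull any tube up, do not bring the cover down while a tube still stands proud, and leave the timer, bottle and marker alone.

Things in the scene. Friction and masses are not known exactly. Their poses are not given: they have to be found in the camera images.
- dry_bath: white dry-block heater, 196 mm deep (x), 176 mm wide (y), deck 70 mm above the bench; fixed in place, its sloped panel faces the robot. Origin: centre of its underside; x points away from the panel, y left, z up. A metal block (top 72 mm above the bench) has two rows of five wells, front to back, 28 mm apart; the tubes stand in the right row (y = -25 mm, x from -48 to +64 mm); the left row is empty.
- cap1_top (a point): centre of the top face of the blue cap of tube 1 (tube 1 is nearest the panel, tube 5 farthest from it). The cap is a flat-topped disc 15 mm across and 9 mm high; the top face is 81 mm above the bench when the tube is home, more while it stands proud.
- tube1 (a joint): how far tube 1 (blue cap) is pressed down, in m: 0 = 10 mm proud, 0.010 = fully home, cap resting on the block. The well is snug: the tube stays where it is left and needs about 3 N to slide.
- cap2_top (a point): centre of the top face of the orange cap of tube 2 (tube 1 is nearest the panel, tube 5 farthest from it). The cap is a flat-topped disc 15 mm across and 9 mm high; the top face is 81 mm above the bench when the tube is home, more while it stands proud.
- tube2 (a joint): how far tube 2 (orange cap) is pressed down, in m: 0 = 10 mm proud, 0.010 = fully home, cap resting on the block. The well is snug: the tube stays where it is left and needs about 3 N to slide.
- cap3_top (a point): centre of the top face of the green cap of tube 3 (tube 1 is nearest the panel, tube 5 farthest from it). The cap is a flat-topped disc 15 mm across and 9 mm high; the top face is 81 mm above the bench when the tube is home, more while it stands proud.
- tube3 (a joint): how far tube 3 (green cap) is pressed down, in m: 0 = 10 mm proud, 0.010 = fully home, cap resting on the block. The well is snug: the tube stays where it is left and needs about 3 N to slide.
- cap4_top (a point): centre of the top face of the red cap of tube 4 (tube 1 is nearest the panel, tube 5 farthest from it). The cap is a flat-topped disc 15 mm across and 9 mm high; the top face is 81 mm above the bench when the tube is home, more while it stands proud.
- tube4 (a joint): how far tube 4 (red cap) is pressed down, in m: 0 = 10 mm proud, 0.010 = fully home, cap resting on the block. The well is snug: the tube stays where it is left and needs about 3 N to slide.
- cap5_top (a point): centre of the top face of the yellow cap of tube 5 (tube 1 is nearest the panel, tube 5 farthest from it). The cap is a flat-topped disc 15 mm across and 9 mm high; the top face is 81 mm above the bench when the tube is home, more while it stands proud.
- tube5 (a joint): how far tube 5 (yellow cap) is pressed down, in m: 0 = 10 mm proud, 0.010 = fully home, cap resting on the block. The well is snug: the tube stays where it is left and needs about 3 N to slide.
- cover (a joint): opening angle of the clear plastic cover, rad: 0 = shut, about 1.4 = standing open. Its hinge is stiff: the cover stays at any angle and needs some 3 N at its free edge to swing.
- cover_hinge (a point): middle of the cover's hinge axis, along the left side of the deck (parallel to the heater's x, at y = +75 mm, 70 mm up). The cover is a shallow box 128 mm from hinge to free edge, 168 mm wide, 27 mm deep, its open side towards the tubes; open, it stands beside the tubes, outer face to the left; shut, it rests on the deck, its top 97 mm above the bench.
- cover_edge (a point): middle of the outer edge of the cover at its free end, 128 mm from the hinge and 27 mm from the rim plane; standing open, this is its upper left edge. A blue tab 60 mm wide sticks out 9 mm beyond the free end at the cover's open rim.
- bench_timer: loose white bench timer, 62 x 66 x 21 mm, origin under its centre; leave alone
- amber_bottle: loose small amber bottle with white cap, 40 mm across, 75 mm high, origin under its centre; leave alone
- blue_marker: loose white marker with blue cap, 17 x 135 x 16 mm, lying, long along its y, origin under its centre; leave alone

How it is judged:
By the outcome, as a careful person would: the job done as asked, in the order asked, and still so for the second after the job is handed in, with the robot touching nothing.
It also fails if it takes over 51 s, if anything falls off the work surface, if the arm or the gripper's body presses on something with over 40 N, if the wrist force passes 120 N, or if a joint passes its speed limit or range.

## Robot

A 6-joint arm with a two-finger parallel gripper is mounted at the origin on a cart in front of the work surface, level with it; the furniture and walls round the work are solid. World frame = base frame: x ahead of the robot, y to its left, z up, the work surface at z = 0. Lengths are in m, angles in degrees, forces in N, time in s.
With the tool pointing down it reaches from about 0.375 to 0.9 m from the base axis. Payload 3.1 kg.
Tool frame: the origin (TCP) lies on the centre line of the jaws, within the pads' length; the fingertips stand 19 mm ahead of it and the grasp point (between the pads) is the TCP; z points along the fingers, y is the direction in which the jaws open and shut (so a half turn about z gives the same grasp; the last joint's range is limited). The gripper opens to 87 mm and grips with 3 to 60 N. Pads are 19 mm wide; open, the fingers measure 117 mm over their backs; the gripper's body (75 mm by 190 mm) begins 51 mm behind the grasp point.
Start: joints at [-77.091, 30.224, 82.088, -0, 67.689, -10.227], TCP at [0.246, -0.575, 0.242] pointing down, gripper open.
Joint ranges: [-176.69, 176.69], [-43.24, 126.21], [12.49, 139.97], [-82, 262], [0, 151.66], [-163.58, 163.58]. Speed limits (degrees/s): [159.86, 159.86, 180, 180, 180, 180].

## Interface

Orientations are given as a 3x3 rotation matrix whose columns are the frame's x, y, z axes.
In Python, from rig import bot gives the robot as it stands.
- The arm moves only by the tool carry_out, never from a script. Its argument "targets" is a list of rows, each a list of 6 numbers: the shift along the tool's x, y, z each as a share of 200 mm, from -1 to 1, then the turn, a rotation vector about the tool's x, y, z each as a share of pi/2 rad, from -1 to 1. In form: [[dx, dy, dz, ax, ay, az], ...]. A call has 1 to 20 rows; each row is the pose to reach, as a shift and turn from the pose measured when the call began, along the tool's axes at that moment; what a row does not reach only later rows make up. A row lasts 1/8 s, in which the tool goes at most 62.5 mm and 10.7 degrees, less where a joint would pass 70% of its speed; a pose out of reach is approached as far as the arm can. A call with a number of a shift or a turn outside -1 to 1 is refused whole. A call with a gripper value outside its range is refused whole. "jaw" is the gripper's target within -1 to 1 (fully open at 1, half-way at 0, shut at -1), set as the call begins (left out, the last holds). The fingers move at their own pace and stop on an object; the grip force is fixed at half the most. Time passes only in rows, so rows that repeat a pose let the fingers close. It gives the time, the measured TCP pose, the force and the opening at its end, in the units of the state.
- bot.read_state(): the state, without advancing time (a new reading comes with each control period).
- bot.capture(name): name is "side" or "top"; returns the picture (420x560x3 uint8, blue, green, red); there is no depth.
- bot.camera_info(name): a dict with "camera_matrix" (3x3 intrinsics, pixels), "k1" (the pictures are not rectified: a ray, as slopes to the right and down, at radius r is drawn at 1 + k1 r^2 times it, then the intrinsics apply), "view" (4x4, takes a point from world to camera coordinates). Camera axes: x right, y down, z forward; pixel columns grow to the right and rows downward; lengths in m; the calibration is good to about 2 mm. A picture is of the moment at which its call begins. camera_info takes no time and is no camera call.
- bot.hand_in(): hands the job in, once; it reports no verdict.
The state is a dict: "time_s": time; "joint_positions": joint angles; "qvel": joint speeds; "tau": joint torques, N m; "position": TCP position; "tcp_rot": TCP orientation; "force": force on the tool from outside, world axes, zero at the start; "moment": the same for the moment, N m; "opening": opening from 0.0 (shut) to 1.0 (fully open).
Only numpy, scipy, OpenCV 4.12 (cv2) and the standard library are available. Lean on these libraries where they do the work, as an engineer would, in place of code of your own. Each camera call takes 0.05 s, during which the arm holds its last target.

## Working session

There is one attempt and no reset: what is moved stays moved. The work goes in short steps, Python scripts to look and compute and a tool call to move; the robot and the scene stay as the last step left them, time stands still between calls to the robot, and variables do not carry over. Pictures are saved under pics/ and viewed, and the job is handed in when it is done.

Besides the shell and the picture viewer there is one more tool, called after "Request:" as a command line: name --pt "numbers of a row" for each row, then --argument value for the rest. carry_out: Moves the arm, as the interface text tells. Shift numbers are shares of 200 mm and turn numbers shares of pi/2 rad, none past 1 either way. Its arguments: {"type":"object","properties":{"targets":{"type":"array"},"jaw":{"type":"number"}},"required":["targets"]}

```bash
ls; mkdir -p pics; python3 - <<'E'
from rig import bot
import cv2
for n in("side","top"):
    cv2.imwrite(f"pics/{n}0.png",bot.capture(n)); print(n,bot.camera_info(n))
s=bot.read_state();print(s)
E
```

```text
pics
side {'camera_matrix': array([[473.10176158,   0.        , 283.97361372],
       [  0.        , 473.10176158, 202.34852358],
       [  0.        ,   0.        ,   1.        ]]), 'k1': -0.08197866641058422, 'view': array([[ 0.88987307,  0.45563656,  0.02283077, -0.43636738],
       [ 0.23595709, -0.41684676, -0.87781719, -0.0327702 ],
       [-0.39044867,  0.78653296, -0.47845139,  1.35776895],
       [ 0.        ,  0.        ,  0.        ,  1.        ]])}
top {'camera_matrix': array([[388.32040447,   0.        , 275.75372328],
       [  0.        , 388.32040447, 212.32084845],
       [  0.        ,   0.        ,   1.        ]]), 'k1': -0.0636509067517847, 'view': array([[-0.02313121, -0.99923484,  0.03153865,  0.00344196],
       [-0.99838973,  0.02145417, -0.05251353,  0.50506305],
       [ 0.05179671, -0.03270257, -0.99812206,  0.90811265],
       [ 0.        ,  0.        ,  0.        ,  1.        ]])}
{'time_s': 0.1, 'joint_positions': array([-7.70938060e+01,  3.02726725e+01,  8.21480967e+01, -5.54320999e-05,
        6.76896644e+01, -1.02280187e+01]), 'qvel': array([ 0.06422063, -0.09330582, -0.16357845,  0.06624644, -0.03173917,
        0.08013348]), 'tau': array([ 7.98137876e-05, -4.40986562e+01, -1.77150267e+01,  6.35385630e-02,
        5.33622375e-02, -4.09728989e-05]), 'position': array([ 0.24543414, -0.57412515,  0.24068509]), 'tcp_rot': array([[ 9.19586989e-01,  3.92886223e-01, -4.31374344e-04],
       [ 3.92886311e-01, -9.19585133e-01,  1.87853679e-03],
       [ 3.41365791e-04, -1.89695907e-03, -9.99998143e-01]]), 'force': array([-0.75453137, -0.20917202,  0.07931443]), 'moment': array([ 0.03231581, -0.00897123,  0.00140758]), 'opening': 0.9976760427751565}
```

View pics/side0.png

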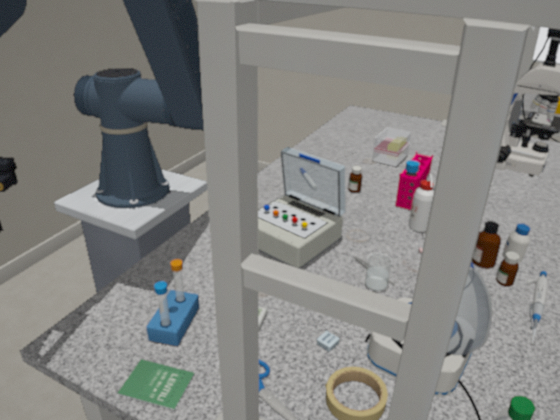

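View pics/top0.png

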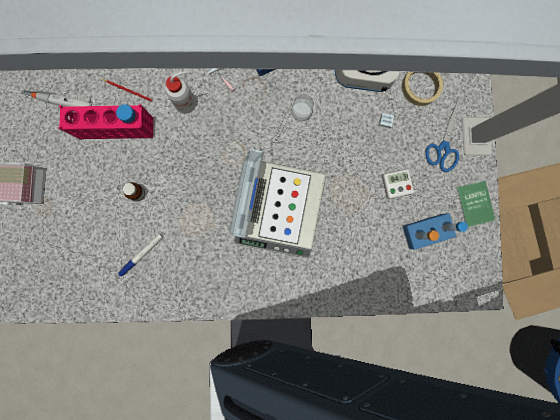

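```bash
python3 - <<'E'
import cv2,numpy as np
a=cv2.imread("pics/top0.png")[140:265,220:340];b=cv2.imread("pics/side0.png")[140:270,245:360]
cv2.imwrite("pics/tc.png",cv2.resize(a,None,fx=4.6,fy=4.6,interpolation=cv2.INTER_CUBIC))
cv2.imwrite("pics/sc.png",cv2.resize(b,None,fx=4.6,fy=4.6,interpolation=cv2.INTER_CUBIC))
for n,o in(("top",(140,265,220,340)),("side",(190,240,255,320))):
    im=cv2.imread(f"pics/{n}0.png");h=cv2.cvtColor(im,cv2.COLOR_BGR2HSV)
    m=np.zeros(h.shape[:2],np.uint8);r=o
    m[r[0]:r[1],r[2]:r[3]]=((h[...,1]>120)&(h[...,2]>90))[r[0]:r[1],r[2]:r[3]]
    k,l,st,c=cv2.connectedComponentsWithStats(m)
    for i in range(1,k):
        if st[i,4]>8: print(n,c[i].round(2),st[i],im[l==i].mean(0).round())
E
```

```text
top [253.25 193.29] [250 178   8  32  63] [162.  86.  45.]
top [296.77 181.43] [294 179   7   6  35] [ 75. 191. 214.]
top [294.5 193.5] [292 191   6   6  32] [ 45.  49. 195.]
top [291.76 206.24] [289 204   6   6  29] [ 81. 140.  61.]
top [289.59 218.66] [287 216   6   7  32] [ 57. 120. 216.]
top [287.35 231.26] [285 228   6   7  31] [187. 103.  56.]
top [299.67 252.11] [298 251   4   3   9] [49. 96. 34.]
side [266.16 206.84] [264 205   5   5  19] [158.  89.  48.]
side [275.47 212.63] [274 210   4   6  19] [ 39.  98. 172.]
side [284.69 216.38] [283 215   4   4  13] [ 60. 114.  38.]
side [294.25 219.08] [292 216   5   7  24] [ 45.  48. 161.]
side [303.96 224.26] [302 222   5   6  23] [ 41. 157. 182.]
```

View pics/tc.png

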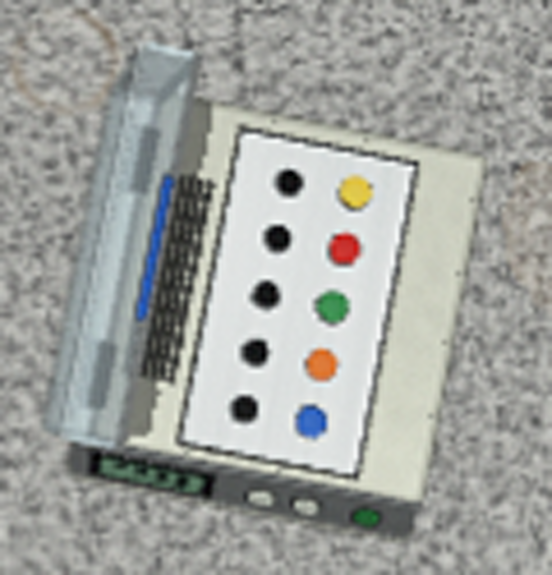

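View pics/sc.png

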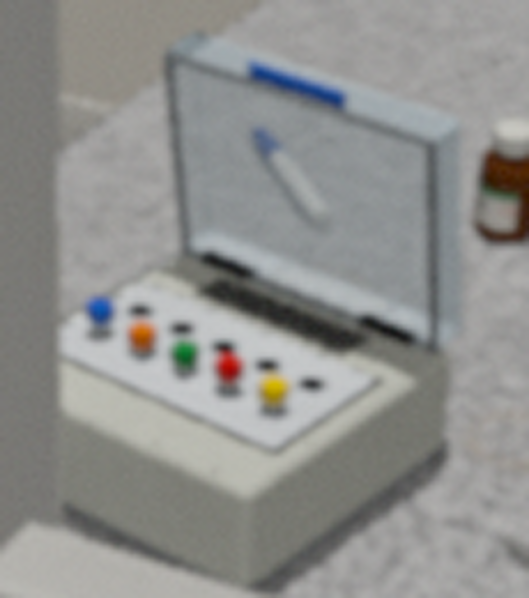

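```bash
cat > h.py <<'E'
import numpy as np,cv2
from scipy.optimize import least_squares
from rig import bot
def proj(n,P):
    I=bot.camera_info(n);V=I["view"];K=I["camera_matrix"]
    p=np.atleast_2d(P)@V[:3,:3].T+V[:3,3];s=p[:,:2]/p[:,2:]
    s=s*(1+I["k1"]*(s**2).sum(1,keepdims=True))
    return s*K[0,0]+K[:2,2]
def heater(x,y,th,L):
    c,s=np.cos(th),np.sin(th);L=np.atleast_2d(L)
    return np.c_[x+c*L[:,0]-s*L[:,1],y+s*L[:,0]+c*L[:,1],L[:,2]]
E
python3 - <<'E'
from h import *
T=np.array([[287.35,231.26],[289.59,218.66],[291.76,206.24],[294.5,193.5],[296.77,181.43]])
S=np.array([[266.16,206.84],[275.47,212.63],[284.69,216.0],[294.25,219.5],[303.96,224.26]])
H=np.array([[244,408],[255,352],[265.5,295],[277.5,238],[289,182]])/4.6+[220-.4,140-.4]
X=np.arange(5)*.028-.048
def f(p,full=True):
    z=p[3]
    a=proj("top",heater(*p[:3],np.c_[X,X*0-.025,X*0+z-.001]))-T
    h=proj("top",heater(*p[:3],np.c_[X,X*0+.025,X*0+.072]))-H
    b=proj("side",heater(*p[:3],np.c_[X,X*0-.025,X*0+z-.003]))-S
    return np.r_[a.ravel(),h.ravel(),b.ravel()*(.5 if full else 0)]
for full in(True,False):
    r=least_squares(f,[.5,0,-.1,.09],args=(full,));print(r.x,np.rad2deg(r.x[2]),r.cost);print(r.fun.reshape(3,5,2).round(1).tolist())
x=r.x
r=least_squares(f,[.5,0,-.1,.09]);x=r.x
print(heater(*x[:3],np.c_[X,X*0-.025,X*0+.091]).round(4))
# corners check of deck
print(proj("top",heater(*x[:3],[[.098,-.088,.07],[.098,.088,.07],[-.098,-.088,.05]])))
E
```

```text
[ 0.5099008  -0.0235444  -0.21727269  0.0887475 ] -12.448808269601919 86.86798977042163
[[[3.7, 0.7], [3.9, 0.7], [4.1, 0.5], [3.8, 0.8], [3.9, 0.4]], [[-4.3, -0.7], [-4.2, -0.9], [-4.1, -0.9], [-4.2, -0.8], [-4.3, -0.8]], [[-0.5, 1.1], [-0.7, 0.2], [-0.6, 0.5], [-0.6, 0.9], [-0.5, 0.7]]]
[ 0.51266626 -0.02876644 -0.16946278 -0.01528993] -9.709501977788781 52.020209960182896
[[[3.7, -0.7], [3.2, 0.6], [2.6, 1.7], [1.5, 3.2], [0.8, 4.1]], [[-1.0, -1.3], [-1.5, -1.6], [-2.0, -1.6], [-2.8, -1.6], [-3.4, -1.8]], [[-0.0, 0.0], [-0.0, 0.0], [-0.0, 0.0], [-0.0, 0.0], [-0.0, 0.0]]]
[[ 0.4576 -0.0376  0.091 ]
 [ 0.485  -0.0436  0.091 ]
 [ 0.5123 -0.0497  0.091 ]
 [ 0.5397 -0.0557  0.091 ]
 [ 0.567  -0.0618  0.091 ]]
[[330.18253503 173.64786947]
 [253.43752392 158.215821  ]
 [312.76915476 258.91771317]]
```

```bash
python3 - <<'E'
from h import *
T=np.array([[287.35,231.26],[289.59,218.66],[291.76,206.24],[294.5,193.5],[296.77,181.43]])
S=np.array([[266.16,206.84],[275.47,212.63],[284.69,216.0],[294.25,219.5],[303.96,224.26]])
H=np.array([[244,408],[255,352],[265.5,295],[277.5,238],[289,182]])/4.6+[220-.4,140-.4]
X=np.arange(5)*.028-.048
def f(p,w=1):
    z=p[3]
    a=proj("top",heater(*p[:3],np.c_[X,X*0-.025,X*0+z-.001]))-T
    h=proj("top",heater(*p[:3],np.c_[X,X*0+p[4],X*0+.072]))-H
    b=proj("side",heater(*p[:3],np.c_[X,X*0-.025,X*0+z-.003]))-S
    return np.r_[a.ravel(),h.ravel(),b.ravel()*w]
for w in(1,.3):
    r=least_squares(f,[.5,0,-.1,.09,.007],args=(w,));print(r.x,np.rad2deg(r.x[2]),r.cost);print(r.fun.reshape(3,5,2).round(1).tolist())
    x=r.x
    print(heater(*x[:3],np.c_[X,X*0-.025,X*0+.091]).round(4))
    print(proj("top",heater(*x[:3],[[.098,-.088,.07],[.098,.088,.07],[-.098,-.088,.05]])))
# cover geometry for angle q
def cov(q):
    # shut: points extend to -y from hinge; open rotates up
    d=np.array([0,-np.cos(q),np.sin(q)]);n=np.array([0,np.sin(q),np.cos(q)])
    h=np.array([0,.075,.07])
    return np.array([h+.128*d+.027*n+[s*.084,0,0] for s in(-1,1)]+[h+.128*d+[s*.084,0,0] for s in(-1,1)]+[h+.137*d+[s*.03,0,0] for s in(-1,1)])
for q in(1.3,1.4,1.5):
    P=heater(*x[:3],cov(q));print(q,P[:2].round(3).tolist(),(( proj("top",P)-[220,140])*4.6).round().tolist(),((proj("side",P)-[245,140])*4.6).round().tolist())
E
```

```text
[ 0.51091662 -0.0158689  -0.2227801   0.08857244  0.00779562] -12.764359322966504 3.221630047477694
[[[-0.0, 0.3], [0.3, 0.3], [0.6, 0.2], [0.4, 0.5], [0.6, 0.1]], [[-0.2, 0.4], [-0.1, 0.2], [0.1, 0.3], [-0.0, 0.4], [-0.0, 0.3]], [[0.9, 0.9], [0.6, -0.9], [0.6, -0.2], [0.6, 0.5], [0.7, 0.0]]]
[[ 0.4586 -0.0296  0.091 ]
 [ 0.4859 -0.0358  0.091 ]
 [ 0.5132 -0.042   0.091 ]
 [ 0.5405 -0.0482  0.091 ]
 [ 0.5678 -0.0544  0.091 ]]
[[326.97923306 173.51355515]
 [250.2816096  157.66750382]
 [309.12402421 258.72391636]]
[ 0.51154167 -0.01526405 -0.21866169  0.08813313  0.00703391] -12.528391757487727 0.5582068780227812
[[[-0.2, 0.0], [0.0, 0.0], [0.3, -0.1], [0.0, 0.1], [0.2, -0.2]], [[-0.1, 0.2], [-0.0, 0.0], [0.1, 0.1], [-0.0, 0.2], [-0.1, 0.1]], [[0.4, 0.3], [0.3, -0.2], [0.3, -0.0], [0.3, 0.2], [0.4, 0.0]]]
[[ 0.4593 -0.0293  0.091 ]
 [ 0.4866 -0.0353  0.091 ]
 [ 0.5139 -0.0414  0.091 ]
 [ 0.5413 -0.0475  0.091 ]
 [ 0.5686 -0.0536  0.091 ]]
[[326.55890581 173.05012994]
 [249.79729707 157.51748676]
 [309.05605991 258.33266708]]
1.3 [[0.444, 0.068, 0.201], [0.608, 0.032, 0.201]] [[88.0, 462.0], [170.0, 63.0], [151.0, 474.0], [231.0, 78.0], [183.0, 346.0], [211.0, 203.0]] [[169.0, 35.0], [435.0, 124.0], [136.0, 61.0], [404.0, 155.0], [215.0, 75.0], [311.0, 108.0]]
1.4 [[0.447, 0.081, 0.201], [0.611, 0.044, 0.201]] [[57.0, 455.0], [139.0, 56.0], [121.0, 468.0], [202.0, 71.0], [150.0, 339.0], [179.0, 195.0]] [[184.0, 28.0], [450.0, 116.0], [152.0, 50.0], [419.0, 141.0], [232.0, 62.0], [327.0, 94.0]]
1.5 [[0.45, 0.094, 0.2], [0.614, 0.057, 0.2]] [[26.0, 449.0], [108.0, 51.0], [91.0, 462.0], [172.0, 64.0], [118.0, 332.0], [147.0, 188.0]] [[200.0, 23.0], [465.0, 110.0], [167.0, 40.0], [434.0, 130.0], [248.0, 51.0], [344.0, 83.0]]
```

Request:
carry_out --pt "0.06 -0.06 0 0 0 -0.05" --pt "0.18 -0.18 0 0 0 -0.13" --pt "0.34 -0.34 0 0 0 -0.22" --pt "0.5 -0.5 0 0 0 -0.31" --pt "0.66 -0.66 0 0 0 -0.4" --pt "0.82 -0.82 0 0 0 -0.49" --pt "0.94 -0.94 0 0 0 -0.57" --pt "1 -1 0 0 0 -0.605" --pt "1 -1 0 0 0 -0.605" --jaw -1

```text
time_s: 1.23
position: [0.351, -0.3112, 0.2411]
tcp_rot: [[0.214, 0.977, -0.001], [0.977, -0.214, 0.002], [0.002, -0.001, -1.0]]
force: [0.2, 0.2, 0.2]
opening: 0.065
```

```bash
cat >> h.py <<'E'
from scipy.spatial.transform import Rotation as Ro
HP=(.51125,-.0156,-.2207)
def yawR(deg,tilt=0):
    # tool z down, tool y at world yaw deg
    a=np.deg2rad(deg);y=np.array([np.cos(a),np.sin(a),0]);z=np.array([0,0,-1.])
    R=np.c_[np.cross(y,z),y,z]
    return Ro.from_rotvec(np.deg2rad(tilt)*y).as_matrix()@R
def need(p,R):
    s=bot.read_state();R0=s["tcp_rot"]
    return np.r_[R0.T@(np.array(p)-s["position"])/.2, Ro.from_matrix(R0.T@R).as_rotvec()/(np.pi/2)].round(4)
E
python3 - <<'E'
from h import *
s=bot.read_state();print(s["time_s"],s["position"],s["tcp_rot"].round(3).tolist(),s["opening"],s["force"],s["joint_positions"])
print(need([.445,-.04,.2],yawR(-12.64)))
E
```

```text
1.225 [ 0.35097596 -0.31115549  0.24108715] [[0.214, 0.977, -0.001], [0.977, -0.214, 0.002], [0.002, -0.001, -1.0]] 0.06507996065578085 [0.18091074 0.24060523 0.24213644] [-5.52610554e+01  1.83396720e+01  1.03756130e+02  2.56172026e-02
  5.80097644e+01 -4.29006736e+01]
[ 1.4247e+00  1.6890e-01  2.0740e-01 -7.0000e-04 -1.0000e-03  3.0000e-03]
```

Request:
carry_out --pt "0.1 0.01 0 0 0 0" --pt "0.3 0.03 0 0 0 0" --pt "0.5 0.06 0 0 0 0" --pt "0.7 0.08 0 0 0 0" --pt "0.87 0.1 0 0 0 0" --pt "0.97 0.11 0 0 0 0" --pt "1 0.12 0 0 0 0" --pt "1 0.12 0 0 0 0"

```text
time_s: 2.22
position: [0.4175, -0.1212, 0.2414]
tcp_rot: [[0.214, 0.977, -0.001], [0.977, -0.214, 0.001], [0.001, -0.001, -1.0]]
force: [0.4, 0.1, -0.6]
opening: 0.007
```

```bash
python3 - <<'E'
from h import *
a=bot.capture("top");b=bot.capture("side")
cv2.imwrite("pics/t1.png",cv2.resize(a[90:360,180:460],None,fx=2.2,fy=2.2));cv2.imwrite("pics/s1.png",b)
E
```

```text
(no output)
```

View pics/t1.png

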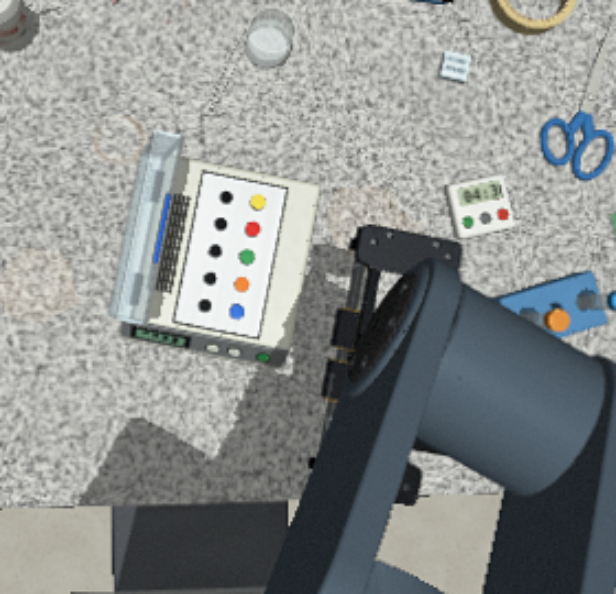

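View pics/s1.png

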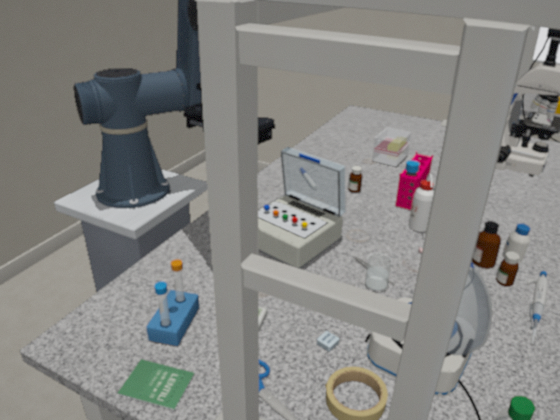

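```bash
python3 - <<'E'
from h import *
X=np.arange(5)*.028-.048
C=heater(*HP,np.c_[X,X*0-.025,X*0+.12]);print(C.round(4).tolist())
for c in C: print(need(c,yawR(-12.64)))
E
```

```text
[[0.4589, -0.0295, 0.12], [0.4863, -0.0356, 0.12], [0.5136, -0.0417, 0.12], [0.5409, -0.0479, 0.12], [0.5682, -0.054, 0.12]]
[ 4.945e-01  1.046e-01  6.072e-01 -6.000e-04 -8.000e-04  2.200e-03]
[ 4.940e-01  2.446e-01  6.071e-01 -6.000e-04 -8.000e-04  2.200e-03]
[ 4.935e-01  3.845e-01  6.069e-01 -6.000e-04 -8.000e-04  2.200e-03]
[ 4.930e-01  5.245e-01  6.068e-01 -6.000e-04 -8.000e-04  2.200e-03]
[ 4.924e-01  6.645e-01  6.067e-01 -6.000e-04 -8.000e-04  2.200e-03]
```

Request:
carry_out --pt "0.1 0.02 0 0 0 0" --pt "0.25 0.05 0.1 0 0 0" --pt "0.4 0.09 0.25 0 0 0" --pt "0.48 0.1 0.42 0 0 0" --pt "0.495 0.105 0.54 0 0 0" --pt "0.495 0.105 0.607 0 0 0" --pt "0.495 0.105 0.607 0 0 0" --pt "0.495 0.105 0.607 0 0 0"

```text
time_s: 3.32
position: [0.4596, -0.0301, 0.1207]
tcp_rot: [[0.216, 0.976, 0.001], [0.976, -0.216, 0.001], [0.001, 0.001, -1.0]]
force: [0.5, 0.6, 0.2]
opening: 0.005
```

```bash
python3 - <<'E'
from h import *
a=bot.capture("top");b=bot.capture("side")
cv2.imwrite("pics/t2.png",cv2.resize(a[120:280,200:380],None,fx=3,fy=3));cv2.imwrite("pics/s2.png",cv2.resize(b[120:270,180:360],None,fx=4,fy=4,interpolation=2))
X=np.arange(5)*.028-.048
C=heater(*HP,np.c_[X,X*0-.025,X*0+.1]);
for c in C: print(need(c,yawR(-12.64)))
E
```

```text
[ 0.0013 -0.0042  0.1047  0.0007 -0.0006  0.0018]
[ 0.0009  0.1358  0.1048  0.0007 -0.0006  0.0018]
[ 0.0005  0.2758  0.105   0.0007 -0.0006  0.0018]
[ 1.000e-04  4.158e-01  1.052e-01  7.000e-04 -6.000e-04  1.800e-03]
[-3.000e-04  5.558e-01  1.053e-01  7.000e-04 -6.000e-04  1.800e-03]
```

View pics/t2.png

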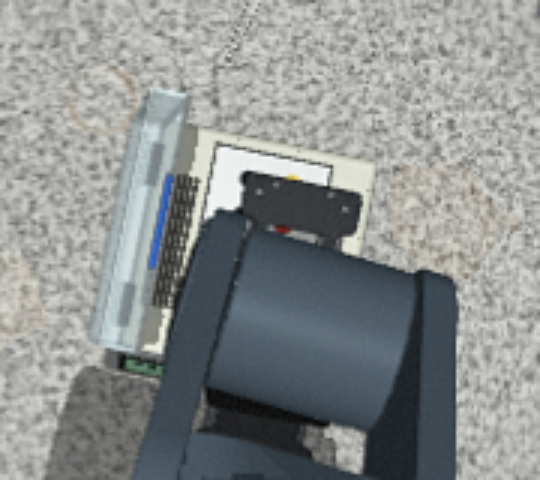

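View pics/s2.png

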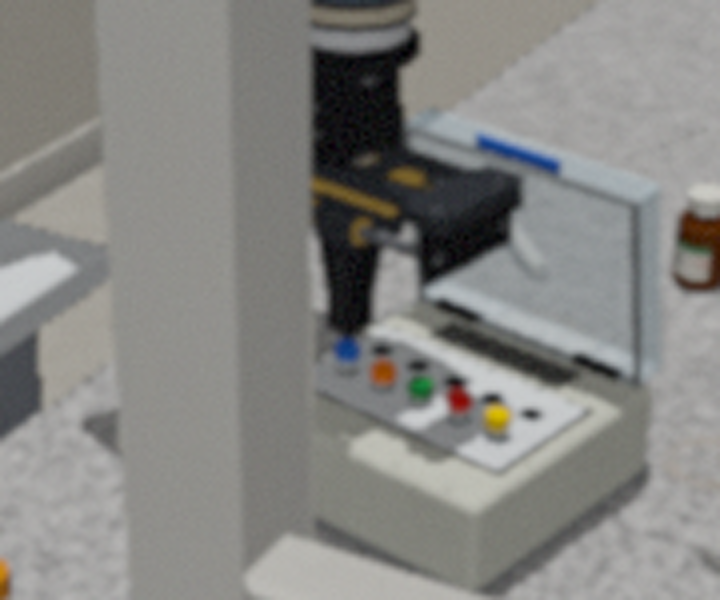

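Request:
carry_out --pt "0 -0.002 0.025 0 0 0" --pt "0 -0.002 0.045 0 0 0" --pt "0 -0.002 0.06 0 0 0" --pt "0 -0.002 0.072 0 0 0" --pt "0 -0.002 0.084 0 0 0" --pt "0 -0.002 0.094 0 0 0" --pt "0 -0.002 0.1 0 0 0" --pt "0 -0.002 0.1 0 0 0"

```text
time_s: 4.42
position: [0.4593, -0.0298, 0.1007]
tcp_rot: [[0.216, 0.976, 0.001], [0.976, -0.216, 0.001], [0.001, 0.001, -1.0]]
force: [0.4, 0.7, 0.4]
opening: 0.003
```

Request:
carry_out --pt "0 0 0.002 0 0 0" --pt "0 0 0.004 0 0 0" --pt "0 0 0.006 0 0 0" --pt "0 0 0.006 0 0 0"

```text
time_s: 4.92
position: [0.4593, -0.0298, 0.1003]
tcp_rot: [[0.216, 0.976, 0.002], [0.976, -0.216, 0.001], [0.001, 0.001, -1.0]]
force: [-2.3, 0.4, 8.9]
opening: 0.006
```

```bash
python3 - <<'E'
from h import *
b=bot.capture("side")
cv2.imwrite("pics/s3.png",cv2.resize(b[120:270,180:360],None,fx=4,fy=4,interpolation=2))
E
```

```text
(no output)
```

View pics/s3.png

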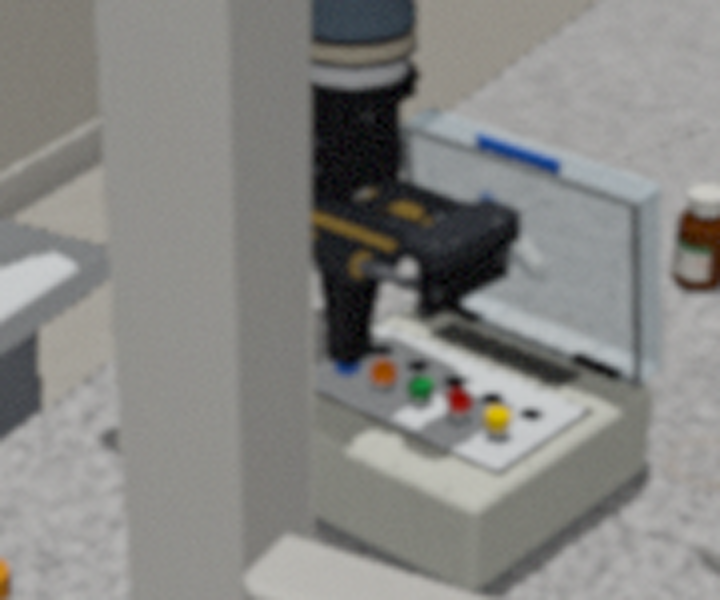

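Request:
carry_out --pt "0 0 -0.03 0 0 0" --pt "0 0 -0.08 0 0 0" --pt "0 0.03 -0.09 0 0 0" --pt "0 0.09 -0.09 0 0 0" --pt "0 0.135 -0.085 0 0 0" --pt "0 0.14 -0.07 0 0 0" --pt "0 0.14 -0.055 0 0 0" --pt "0 0.14 -0.042 0 0 0" --pt "0 0.14 -0.03 0 0 0" --pt "0 0.14 -0.018 0 0 0" --pt "0 0.14 -0.008 0 0 0" --pt "0 0.14 0 0 0 0" --pt "0 0.14 0.003 0 0 0" --pt "0 0.14 0.006 0 0 0" --pt "0 0.14 0.006 0 0 0"

```text
time_s: 6.85
position: [0.4863, -0.0358, 0.1002]
tcp_rot: [[0.216, 0.976, 0.001], [0.976, -0.216, 0.001], [0.001, 0.001, -1.0]]
force: [-3.4, 1.2, 12.3]
opening: 0.005
```

```bash
python3 - <<'E'
from h import *
X=np.arange(5)*.028-.048
C=heater(*HP,np.c_[X,X*0-.025,X*0+.1]);
for c in C: print(need(c,yawR(-12.64)))
E
```

```text
[ 0.0011 -0.1403  0.001   0.0008 -0.0005  0.002 ]
[ 0.0006 -0.0003  0.0012  0.0008 -0.0005  0.002 ]
[ 0.0002  0.1397  0.0014  0.0008 -0.0005  0.002 ]
[-0.0003  0.2797  0.0016  0.0008 -0.0005  0.002 ]
[-0.0007  0.4197  0.0018  0.0008 -0.0005  0.002 ]
```

Works; repeat for 3, 4, 5.

Request:
carry_out --pt "0 0 -0.03 0 0 0" --pt "0 0 -0.08 0 0 0" --pt "0 0.03 -0.09 0 0 0" --pt "0 0.09 -0.09 0 0 0" --pt "0 0.135 -0.085 0 0 0" --pt "0 0.14 -0.07 0 0 0" --pt "0 0.14 -0.055 0 0 0" --pt "0 0.14 -0.042 0 0 0" --pt "0 0.14 -0.03 0 0 0" --pt "0 0.14 -0.018 0 0 0" --pt "0 0.14 -0.008 0 0 0" --pt "0 0.14 0 0 0 0" --pt "0 0.14 0.003 0 0 0" --pt "0 0.14 0.006 0 0 0" --pt "0 0.14 0.006 0 0 0"

```text
time_s: 8.72
position: [0.5133, -0.0417, 0.1003]
tcp_rot: [[0.216, 0.976, 0.001], [0.976, -0.216, 0.001], [0.001, 0.001, -1.0]]
force: [-3.7, 0.3, 12.6]
opening: 0.002
```

Request:
carry_out --pt "0 0 -0.03 0 0 0" --pt "0 0 -0.08 0 0 0" --pt "0 0.03 -0.09 0 0 0" --pt "0 0.09 -0.09 0 0 0" --pt "0 0.135 -0.085 0 0 0" --pt "0 0.14 -0.07 0 0 0" --pt "0 0.14 -0.055 0 0 0" --pt "0 0.14 -0.042 0 0 0" --pt "0 0.14 -0.03 0 0 0" --pt "0 0.14 -0.018 0 0 0" --pt "0 0.14 -0.008 0 0 0" --pt "0 0.14 0 0 0 0" --pt "0 0.14 0.003 0 0 0" --pt "0 0.14 0.006 0 0 0" --pt "0 0.14 0.006 0 0 0"

```text
time_s: 10.6
position: [0.54, -0.0475, 0.1003]
tcp_rot: [[0.215, 0.977, 0.0], [0.977, -0.215, 0.001], [0.001, 0.0, -1.0]]
force: [-3.9, 1.3, 11.7]
opening: 0.004
```

Request:
carry_out --pt "0 0 -0.03 0 0 0" --pt "0 0 -0.08 0 0 0" --pt "0 0.03 -0.09 0 0 0" --pt "0 0.09 -0.09 0 0 0" --pt "0 0.135 -0.085 0 0 0" --pt "0 0.14 -0.07 0 0 0" --pt "0 0.14 -0.055 0 0 0" --pt "0 0.14 -0.042 0 0 0" --pt "0 0.14 -0.03 0 0 0" --pt "0 0.14 -0.018 0 0 0" --pt "0 0.14 -0.008 0 0 0" --pt "0 0.14 0 0 0 0" --pt "0 0.14 0.003 0 0 0" --pt "0 0.14 0.006 0 0 0" --pt "0 0.14 0.006 0 0 0"

```text
time_s: 12.48
position: [0.5668, -0.0534, 0.1003]
tcp_rot: [[0.215, 0.977, -0.001], [0.977, -0.215, 0.001], [0.001, -0.001, -1.0]]
force: [-4.8, 2.1, 11.7]
opening: 0.002
```

Request:
carry_out --pt "0 0 -0.03 0 0 0" --pt "0 0 -0.12 0 0 0" --pt "0 0 -0.3 0 0 0" --pt "0 0 -0.5 0 0 0" --pt "0 0 -0.7 0 0 0" --pt "0 0 -0.8 0 0 0" --pt "0 0 -0.8 0 0 0"

```text
time_s: 13.35
position: [0.5684, -0.0539, 0.2621]
tcp_rot: [[0.215, 0.977, 0.005], [0.977, -0.215, -0.001], [0.0, 0.005, -1.0]]
force: [0.1, -0.4, -0.6]
opening: 0.007
```

```bash
python3 - <<'E'
from h import *
b=bot.capture("side")
cv2.imwrite("pics/s4.png",cv2.resize(b[130:270,240:360],None,fx=4.6,fy=4.6,interpolation=2))
p=heater(*HP,[[0,.125,.26]])[0];print(p,need(p,yawR(-12.64)))
E
```

```text
[0.53861409 0.10636806 0.26      ] [ 7.502e-01 -3.125e-01  2.800e-03  8.000e-04 -3.000e-04  2.500e-03]
```

View pics/s4.png

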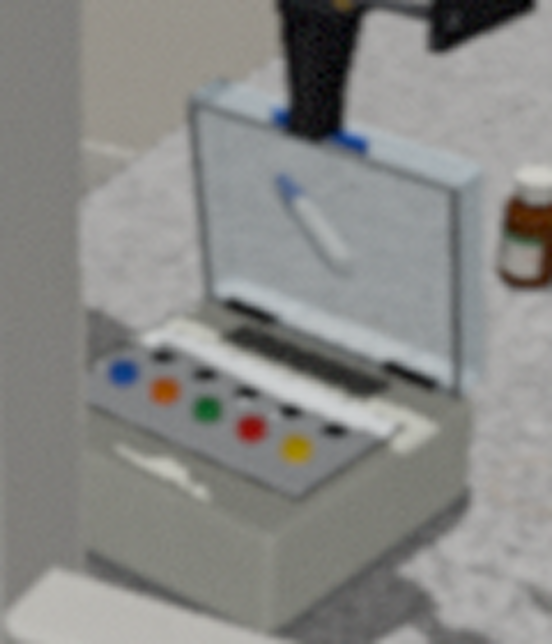

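All five caps now sit flat on the block (crop around (120-300, 370-450)). Next I go over to the cover's left side.

Request:
carry_out --pt "0.06 -0.03 0 0 0 0" --pt "0.2 -0.1 0 0 0 0" --pt "0.38 -0.17 0 0 0 0" --pt "0.56 -0.25 0 0 0 0" --pt "0.7 -0.3 0 0 0 0" --pt "0.75 -0.31 0 0 0 0" --pt "0.755 -0.312 0.05 0 0 0" --pt "0.755 -0.312 0.12 0 0 0" --pt "0.755 -0.312 0.22 0 0 0" --pt "0.755 -0.312 0.32 0 0 0" --pt "0.755 -0.312 0.37 0 0 0" --pt "0.755 -0.312 0.37 0 0 0"

```text
time_s: 14.9
position: [0.5385, 0.1066, 0.1854]
tcp_rot: [[0.216, 0.976, -0.001], [0.976, -0.216, 0.0], [-0.0, -0.001, -1.0]]
force: [-0.4, -1.2, 0.3]
opening: 0.003
```

```bash
python3 - <<'E'
from h import *
a=bot.capture("top");b=bot.capture("side")
cv2.imwrite("pics/t5.png",cv2.resize(a[120:280,200:380],None,fx=3,fy=3));cv2.imwrite("pics/s5.png",cv2.resize(b[120:270,180:360],None,fx=4,fy=4,interpolation=2))
q=np.linspace(1.43,0,18)
al,pen=.105,.001
d=np.c_[0*q,-np.cos(q),np.sin(q)];n=np.c_[0*q,np.sin(q),np.cos(q)]
L=np.array([0,.075,.07])+al*d+(.027-pen)*n+[0,.0095,.019]
for p in heater(*HP,L): print(need(p,yawR(-12.64))[:3].round(3).tolist())
E
```

```text
[-0.151, -0.004, -0.05]
[-0.196, -0.004, -0.052]
[-0.242, -0.004, -0.051]
[-0.287, -0.004, -0.046]
[-0.332, -0.004, -0.038]
[-0.376, -0.004, -0.025]
[-0.418, -0.005, -0.009]
[-0.459, -0.005, 0.01]
[-0.498, -0.005, 0.033]
[-0.536, -0.005, 0.059]
[-0.57, -0.005, 0.089]
[-0.603, -0.006, 0.121]
[-0.632, -0.006, 0.155]
[-0.659, -0.006, 0.192]
[-0.682, -0.006, 0.231]
[-0.702, -0.006, 0.272]
[-0.718, -0.006, 0.315]
[-0.731, -0.006, 0.358]
```

View pics/t5.png

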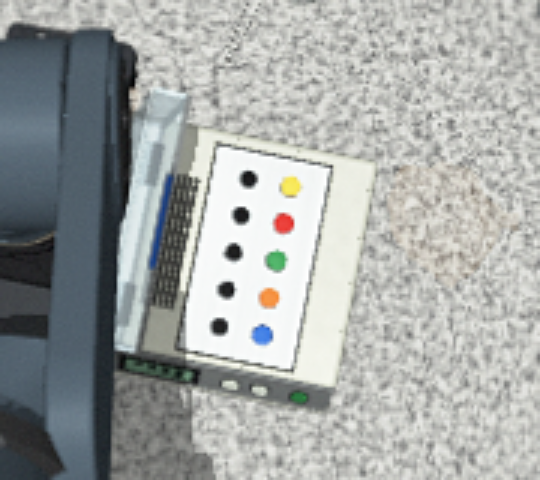

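View pics/s5.png

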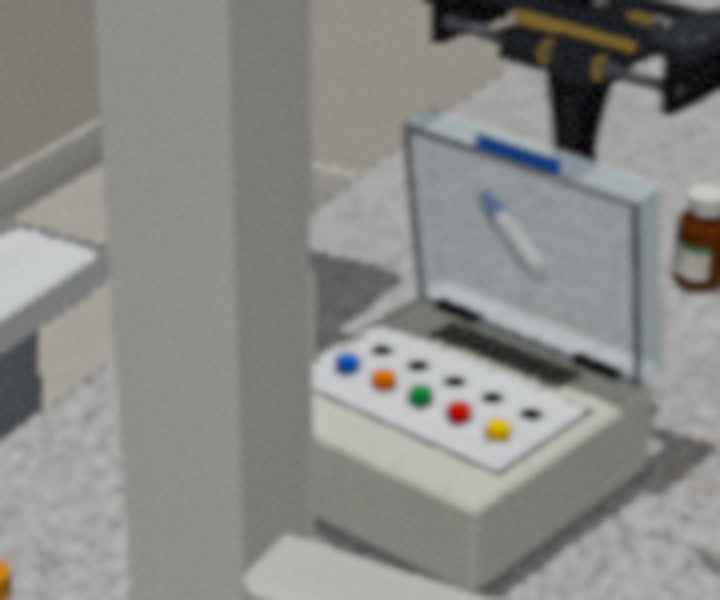

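Request:
carry_out --pt "-0.03 0 -0.02 0 0 0" --pt "-0.07 0 -0.045 0 0 0" --pt "-0.11 0 -0.05 0 0 0" --pt "-0.15 0 -0.05 0 0 0" --pt "-0.175 0 -0.051 0 0 0" --pt "-0.195 0 -0.052 0 0 0" --pt "-0.22 0 -0.052 0 0 0" --pt "-0.242 0 -0.051 0 0 0" --pt "-0.265 0 -0.049 0 0 0" --pt "-0.287 0 -0.046 0 0 0" --pt "-0.31 0 -0.042 0 0 0" --pt "-0.332 0 -0.038 0 0 0" --pt "-0.354 0 -0.032 0 0 0" --pt "-0.376 0 -0.025 0 0 0" --pt "-0.397 0 -0.017 0 0 0" --pt "-0.418 0 -0.009 0 0 0"

```text
time_s: 17.0
position: [0.5213, 0.025, 0.1883]
tcp_rot: [[0.216, 0.976, 0.002], [0.976, -0.216, 0.0], [0.001, 0.002, -1.0]]
force: [0.7, 1.7, 0.8]
opening: 0.006
```

```bash
cat > a.py <<'E'
from h import *
import sys
k=sys.argv[1]
a=bot.capture("top");b=bot.capture("side")
cv2.imwrite(f"pics/c{k}.png",np.hstack([cv2.resize(a[130:280,220:350],None,fx=3,fy=3,interpolation=2),cv2.resize(b[120:270,220:350],None,fx=3,fy=3,interpolation=2)]))
q=np.linspace(1.43,0,35)[12:]
al,pen=.105,.001
d=np.c_[0*q,-np.cos(q),np.sin(q)];n=np.c_[0*q,np.sin(q),np.cos(q)]
L=np.array([0,.075,.07])+al*d+(.027-pen)*n+[0,.0095,.019]
for Q,p in zip(q,heater(*HP,L)): print(Q.round(2),need(p,yawR(-12.64))[:3].round(3).tolist())
E
python3 a.py 1
```

```text
0.93 [0.003, -0.004, -0.002]
0.88 [-0.018, -0.004, 0.008]
0.84 [-0.038, -0.004, 0.018]
0.8 [-0.058, -0.004, 0.029]
0.76 [-0.078, -0.004, 0.041]
0.72 [-0.096, -0.004, 0.054]
0.67 [-0.115, -0.004, 0.067]
0.63 [-0.132, -0.004, 0.081]
0.59 [-0.15, -0.004, 0.096]
0.55 [-0.166, -0.004, 0.112]
0.5 [-0.182, -0.004, 0.128]
0.46 [-0.197, -0.004, 0.145]
0.42 [-0.211, -0.004, 0.163]
0.38 [-0.225, -0.004, 0.181]
0.34 [-0.238, -0.004, 0.2]
0.29 [-0.25, -0.004, 0.219]
0.25 [-0.261, -0.005, 0.239]
0.21 [-0.272, -0.005, 0.259]
0.17 [-0.281, -0.005, 0.28]
0.13 [-0.29, -0.005, 0.301]
0.08 [-0.297, -0.005, 0.322]
0.04 [-0.304, -0.005, 0.344]
0.0 [-0.31, -0.005, 0.366]
```

View pics/c1.png

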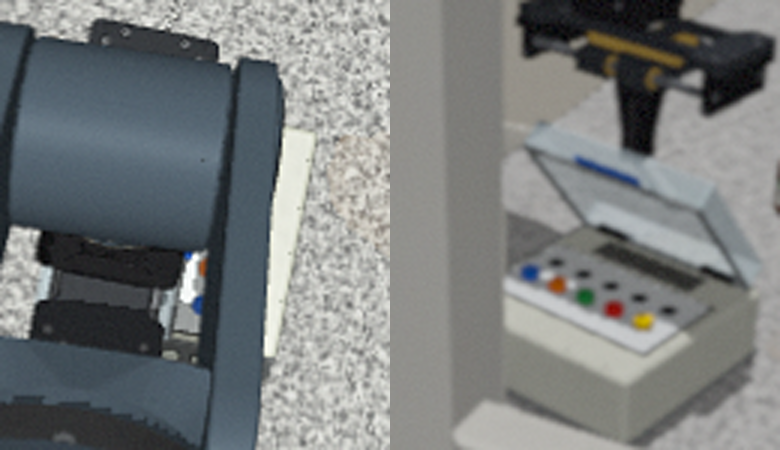

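The cover is following, now about half-way down with the fingertip on its outer face. Continuing.

Request:
carry_out --pt "-0.018 -0.003 0.008 0 0 0" --pt "-0.038 -0.003 0.018 0 0 0" --pt "-0.058 -0.003 0.029 0 0 0" --pt "-0.078 -0.003 0.041 0 0 0" --pt "-0.096 -0.003 0.054 0 0 0" --pt "-0.115 -0.003 0.067 0 0 0" --pt "-0.132 -0.003 0.081 0 0 0" --pt "-0.15 -0.003 0.096 0 0 0" --pt "-0.166 -0.003 0.112 0 0 0" --pt "-0.182 -0.003 0.128 0 0 0" --pt "-0.197 -0.003 0.145 0 0 0" --pt "-0.211 -0.003 0.163 0 0 0" --pt "-0.225 -0.003 0.181 0 0 0" --pt "-0.238 -0.003 0.2 0 0 0" --pt "-0.25 -0.003 0.219 0 0 0" --pt "-0.261 -0.004 0.239 0 0 0" --pt "-0.272 -0.004 0.259 0 0 0" --pt "-0.281 -0.004 0.28 0 0 0" --pt "-0.29 -0.004 0.301 0 0 0" --pt "-0.297 -0.004 0.322 0 0 0"

```text
time_s: 19.6
position: [0.5075, -0.0333, 0.1235]
tcp_rot: [[0.216, 0.976, 0.001], [0.976, -0.216, -0.0], [-0.0, 0.001, -1.0]]
force: [-0.3, -0.0, 0.8]
opening: 0.008
```

```bash
python3 a.py 2|tail -3
```

```text
0.08 [0.001, 0.0, -0.002]
0.04 [-0.006, 0.0, 0.019]
0.0 [-0.012, 0.0, 0.041]
```

View pics/c2.png

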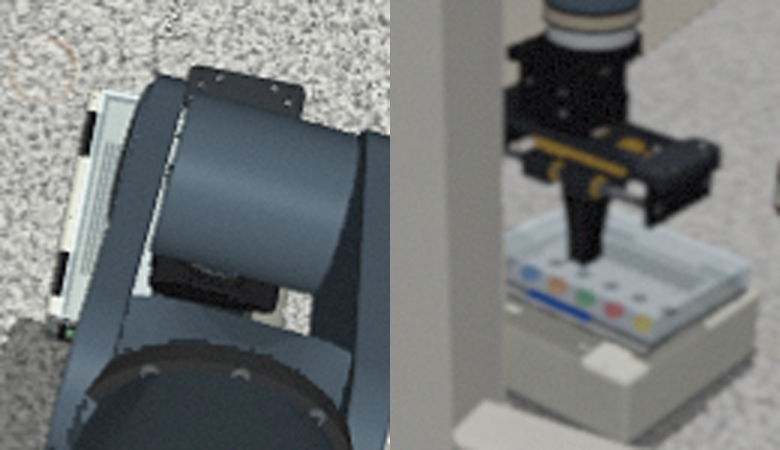

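Request:
carry_out --pt "-0.003 0 0.01 0 0 0" --pt "-0.006 0 0.019 0 0 0" --pt "-0.009 0 0.028 0 0 0" --pt "-0.012 0 0.035 0 0 0" --pt "-0.012 0 0.039 0 0 0" --pt "-0.012 0 0.042 0 0 0" --pt "-0.012 0 0.045 0 0 0" --pt "-0.012 0 0.045 0 0 0"

```text
time_s: 20.7
position: [0.5067, -0.0355, 0.1162]
tcp_rot: [[0.216, 0.976, 0.001], [0.976, -0.216, -0.0], [-0.0, 0.001, -1.0]]
force: [-2.8, 2.0, 16.8]
opening: 0.003
```

Stopped hard at tip height 97 mm with 17 N: shut. Withdraw upwards.

Request:
carry_out --pt "0 0 -0.03 0 0 0" --pt "0 0 -0.12 0 0 0" --pt "0 0 -0.3 0 0 0" --pt "0 0 -0.5 0 0 0" --pt "-0.1 0 -0.65 0 0 0" --pt "-0.3 0 -0.7 0 0 0" --pt "-0.5 0 -0.7 0 0 0" --pt "-0.7 -0.1 -0.7 0 0 0" --pt "-0.9 -0.1 -0.7 0 0 0" --pt "-1 -0.1 -0.7 0 0 0" --pt "-1 -0.1 -0.7 0 0 0"

```text
time_s: 22.08
position: [0.4439, -0.2272, 0.2561]
tcp_rot: [[0.218, 0.976, 0.001], [0.976, -0.218, 0.0], [0.0, 0.001, -1.0]]
force: [-2.0, 0.5, 0.3]
opening: 0.003
```

```bash
python3 a.py 3|tail -1; python3 - <<'E'
from h import *
s=bot.read_state();print(s["position"],s["force"],s["time_s"])
E
```

```text
0.0 [0.994, 0.102, 0.706]
[ 0.44390089 -0.22539665  0.25594563] [-0.0906952   0.14648362 -0.50982641] 22.175
```

View pics/c3.png

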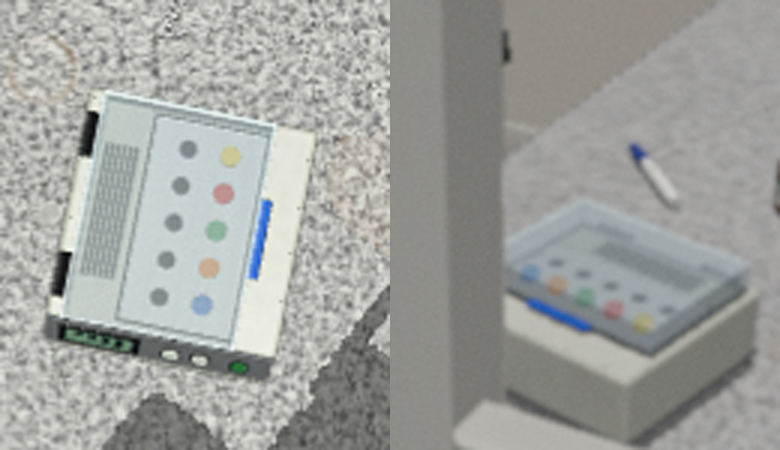

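The cover lies flat on the deck, with its tab at (262,240) in the left half. All five caps are down beneath it, the hand is clear and nothing else was touched.

```bash
python3 -c "
from rig import bot
print(bot.hand_in())"
```

```text
the job is handed in; nothing more can be done
None
```

All five tubes are pressed home and the clear cover is shut. The job is handed in at about 22 s.

- **Tubes:** I pressed the caps one after another from tube 1 (blue) to tube 5 (yellow) with the closed fingertips. Each press stopped hard with the fingertips about 81 mm above the bench, at 9–13 N. A side picture taken before I touched the cover showed all five caps flat on the block.
- **Cover:** I pushed it over from its outer face until it stopped at the shut height of 97 mm, with about 17 N on the fingertip. The last pictures show it lying flat on the deck with the caps down beneath it.
- **Hand and other items:** The hand is clear, about 0.2 m to the right of the heater, with wrist force near zero. The arm's path kept clear of the timer, bottle and marker. The marker was in the last pictures, but the timer and most of the bottle were outside those crops.

No check failed. An early pose fit came out wrong because I took the left row of wells to be at +25 mm. I corrected that before moving the arm.

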